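Start the welding bench's fume extractor

ROBOT

A 7-joint arm with a two-finger parallel gripper is mounted at the origin on the work surface. World frame = base frame: x ahead of the robot, y to its left, z up, the work surface at z = 0. Lengths are in m, angles in rad, forces in N, time in s.
With the tool pointing down it reaches from about 0.425 to 0.875 m from the base axis. Payload 4.7 kg.
Tool frame: the origin (TCP) lies midway between the tips of the shut fingers; the grasp point (between the pads) lies 19 mm behind it; z points along the fingers, y is the line along which they close (so a half turn about z gives the same grasp; the last joint's range is limited). The gripper opens to 87 mm and grips with 3 to 60 N. Pads are 19 mm wide; open, the fingers measure 117 mm over their backs; the gripper's body (75 mm by 190 mm) begins 51 mm behind the grasp point.
Start: joints at [1.287, 0.321, -0.07, 1.45, 0.023, 1.371, -0.057], TCP at [0.191, -0.621, 0.189] pointing down, gripper open.
Joint ranges: [-2.86, 2.86], [-0.3, 2.09], [-1.38, 1.24], [0.06, 2.45], [-1.56, 4.7], [0.09, 2.05], [-2.69, 2.69]. Speed limits (rad/s): [2.57, 2.57, 3.14, 3.14, 3.14, 3.14, 3.14].

INTERFACE

Orientations are given as a rotation vector (axis times angle).
In Python, from bench import ctrl gives the robot as it stands. The module is installed in compiled form; this text tells all that it offers.
- The arm moves only by the tool carry_out, never from a script. Its argument "steps" is a list of rows, each a list of 7 numbers: the turn, a rotation vector about the world's x, y, z in degrees, then the shift along the world's x, y, z in cm, then the opening, from 0 (shut) to 1 (fully open). A call has 1 to 12 rows; each row is the pose to reach, as a shift and turn from the pose commanded when the call began; what a row does not reach only later rows make up. A row lasts 1/10 s, in which the tool goes at most 50 mm and 8.59 degrees, less where a joint would pass 70% of its speed; a pose out of reach is approached as far as the arm can. A call with a gripper value outside its range is refused whole. The fingers move at their own pace and stop on an object; "squeeze" is the grip in N (left out, the last holds). Time passes only in rows, so rows that repeat a pose let the fingers close. It gives the time, the measured TCP pose, the force, the opening and the grip force at its end, in the units of the state.
- ctrl.get_state(): the state, without advancing time (a new reading comes with each control period).
- ctrl.get_image(name): name is "side" or "top" or "wrist"; returns a dict with "pixels" (420x560x3 uint8, red, green, blue), "camera_matrix" (3x3 intrinsics, pixels), "cam_to_world" (4x4, takes a point from camera to world coordinates); the wrist camera has in their place "T_tool_cam" (4x4, takes a point from camera to tool coordinates, whose origin is the TCP and whose axes are the flange's). Camera axes: x right, y down, z forward; pixel columns grow to the right and rows downward; lengths in m; the calibration is good to about 2 mm. A picture is of the moment at which its call begins: read the wrist's pose just before it. There is no depth.
- ctrl.close_job(): hands the job in; it is judged then, once.
The state is a dict: "time": time; "joint_positions": joint angles; "qd": joint speeds; "joint_torque": joint torques, N m; "position": TCP position; "tool_rot": TCP orientation; "ft_force": force on the tool from outside, world axes, zero at the start; "torque": the same for the moment, N m; "grip_width": opening from 0.0 (shut) to 1.0 (fully open); "grip_force": force on a finger pad.
Only numpy, scipy, OpenCV 4.12 (cv2) and the standard library are available. Lean on these libraries where they do the work, as an engineer would, in place of code of your own. Each camera call takes 0.05 s, during which the arm holds its last target. There are 200 camera calls.

TASK

Start the fume extractor: with the fingertips, gently push the main switch lever (yellow ball) over, away from the robot, until it is all the way on; only then press the green start button fully in, gently, let it pop back up and withdraw. Grip nothing, do not touch the red and white buttons, and leave the nozzle, spray can, magnet and screwdriver where they are.

Things in the scene. Friction and masses are not known exactly. Their poses are not given: they have to be found in the camera images.
- isolator: grey box with a yellow top plate, 110 x 90 x 50 mm high, fixed to the bench; the main switch lever stands in the middle of its top, on a black block 25 mm high (70 mm along x, 50 mm along y). Origin: centre of the underside; its x axis points away from the robot (yaw within 0.25), z up. The lever swings in its x-z plane about a pivot 72 mm above the origin
- main (a joint): angle of the main switch lever, rad: 0 leaning 0.5 rad towards the robot (off), 0.5 upright, 1.0 leaning 0.5 rad away from the robot (on, its stop); starts between 0 and 0.2. A light friction joint (about 1 N at the ball) that stays where it is left
- main_tip (a point): centre of the yellow ball (26 mm across) at the end of the 10 mm steel lever, 80 mm from the lever's pivot; moves with the lever, about 142 mm above the bench at either end and 152 mm upright
- console: grey control box, 140 mm (its x) by 280 mm (its y) by 50 mm high, fixed to the bench; origin: centre of the underside, x away from the robot (yaw within 0.25). Three round push buttons stand in a row along its y, at x = -15 mm, y = -75, 0 and 75 mm, pointing up; which colour is where varies
- start_base: black round housing (48 mm across, 12 mm high) of the green start button, fixed on the console; origin: centre of its underside, on the console's top, z up
- start (a joint): travel of the green start button, m: 0 up, 0.007 fully pressed in (straight down); sprung, starts to move at about 1.5 N, fully in at 5 N, pops up when let go
- start_top (a point): centre of the top face of the green start button (cap 32 mm across), 23 mm above the console's top when up, 16 mm when fully pressed (still 4 mm proud of its housing)
- stop_base: black round housing (48 mm across, 12 mm high) of the red stop button, fixed on the console; origin: centre of its underside, on the console's top, z up
- stop (a joint): travel of the red stop button, m: 0 up, 0.007 fully pressed in (straight down); sprung, starts to move at about 1.5 N, fully in at 5 N, pops up when let go
- lamp_base: black round housing (48 mm across, 12 mm high) of the white lamp button, fixed on the console; origin: centre of its underside, on the console's top, z up
- lamp (a joint): travel of the white lamp button, m: 0 up, 0.007 fully pressed in (straight down); sprung, starts to move at about 1.5 N, fully in at 5 N, pops up when let go
- nozzle: loose copper-coloured welding nozzle, 24 mm across, 55 mm tall, standing on the far part of the console behind the buttons; origin: centre of its underside. Leave alone
- spray: loose blue spray can with a paper label, 58 mm across, 170 mm tall, standing on the bench beyond the controls; origin: centre of its underside. Leave alone
- magnet: loose orange triangular welding magnet, about 87 mm a side, 18 mm thick, lying flat on the bench beyond the controls; origin: centre of its underside. Leave alone
- screwdriver: loose red-handled screwdriver, about 200 mm long, lying on the bench to the left of the controls (robot's left), handle towards the robot, along its own x. Leave alone

How it is judged:
On the way, in this order (a step that is already met when the one before it is completed fails the run):
1. the main switch lever is pushed all the way on, the green button still up (value of joint main above 0.85 rad and value of joint start below 0.0015 m), for 0.2 s.
2. the green start button is pressed in, with the main switch on (value of joint start above 0.005 m and value of joint main above 0.85 rad), for 0.05 s.
At the end, for the whole second after the job is handed in: the main switch lever stands beyond 0.85 of its 1.0 rad, the green button was pressed (over 5 of its 7 mm) after that and is up again, the other buttons are up (within 1.5 mm), and the loose things stand within 20 mm of where they were (all of step 1 and value of joint each of stop, lamp below 0.0015 m and not (distance of any of nozzle, spray, magnet, screwdriver from where it was at the start of the episode above 0.02 m or angle between any of nozzle, spray's own z axis and vertical above 0.35 rad)); the robot touches nothing.
It fails at once if the green button is pressed (over 2 mm) while the main switch is not yet on (value of joint start above 0.002 m and value of joint main below 0.85 rad).
It fails at once if the red or the white button is touched (contact force between any of the fingers, the arm and stop_base above 0.5 N or contact force between any of the fingers, the arm and lamp_base above 0.5 N or value of joint any of stop, lamp above 0.0015 m).
It fails at once if the green button is pressed harder than 25 N (contact force between any of the fingers, the arm and start_base above 25 N).
It fails at once if the lever is gripped, or pushed harder than 25 N (contact force between any of the fingers, the arm and isolator above 25 N).
It fails at once if a loose thing is moved more than 20 mm, lifted or tipped (distance of any of nozzle, spray, magnet, screwdriver from where it was at the start of the episode above 0.02 m or angle between any of nozzle, spray's own z axis and vertical above 0.35 rad).
It also fails if it takes over 43 s, if anything falls off the work surface, if the arm or the gripper's body presses on something with over 40 N, if the wrist force passes 120 N, or if a joint passes its speed limit or range.

## Working session

There is one attempt and no reset: what is moved stays moved. The work goes in short steps, Python scripts to look and compute and a tool call to move; the robot and the scene stay as the last step left them, time stands still between calls to the robot, and variables do not carry over. Pictures are saved under pics/ and viewed, at most 10 in all, crops included, and the job is handed in when it is done.

Besides the shell and the picture viewer there is one more tool, called after "Emit:" by a JSON object that holds its "op" and its "data". carry_out: Moves the arm, as the interface text tells. Its arguments: {"type":"object","properties":{"steps":{"type":"array","items":{"type":"array","items":{"type":"number"}}},"squeeze":{"type":"number"}},"required":["steps"]}

```bash
mkdir -p pics; cat > h.py <<'E'
import numpy as np, cv2
from bench import ctrl
def snap(n,f):
    d=ctrl.get_image(n); cv2.imwrite(f'pics/{f}.png',d['pixels'][:,:,::-1]); np.savez(f'pics/{f}.npz',**{k:np.array(v) for k,v in d.items()}); return d
def ray(d,u,v,z):
    K=np.array(d['camera_matrix']);T=np.array(d['cam_to_world'])
    r=T[:3,:3]@np.linalg.solve(K,[u,v,1.]);o=T[:3,3]
    return o+r*(z-o[2])/r[2]
def proj(d,p):
    K=np.array(d['camera_matrix']);T=np.array(d['cam_to_world'])
    q=K@(T[:3,:3].T@(np.array(p)-T[:3,3])); return q[:2]/q[2]
E
python3 - <<'E'
from h import *
s=ctrl.get_state()
for k in('time','position','tool_rot','ft_force','grip_width'):print(k,s[k])
for n in('top','side'):
    d=snap(n,n+'0');print(n,np.round(d['cam_to_world'],3).tolist())
E
```

```text
time 0.0
position [ 0.19049035 -0.62079554  0.18784994]
tool_rot [-3.10491743e+00 -4.65912176e-01  6.09616522e-04]
ft_force [-0.64175569 -0.32515107  0.07523805]
grip_width 0.9970921244349128
top [[0.022, -0.996, 0.083, 0.505], [-1.0, -0.021, 0.012, 0.055], [-0.01, -0.084, -0.996, 1.419], [0.0, 0.0, 0.0, 1.0]]
side [[0.859, -0.372, 0.353, 0.228], [-0.513, -0.606, 0.609, -0.585], [-0.013, -0.703, -0.711, 0.881], [0.0, 0.0, 0.0, 1.0]]
```

View pics/top0.png

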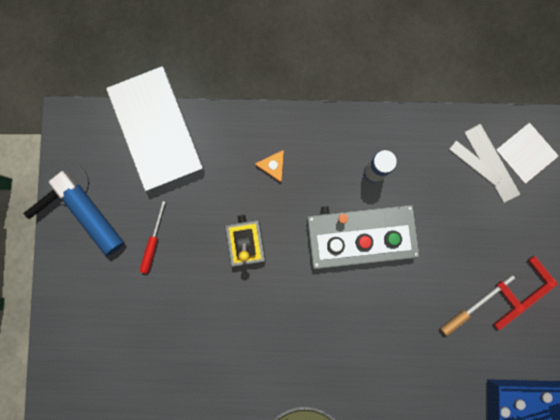

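View pics/side0.png

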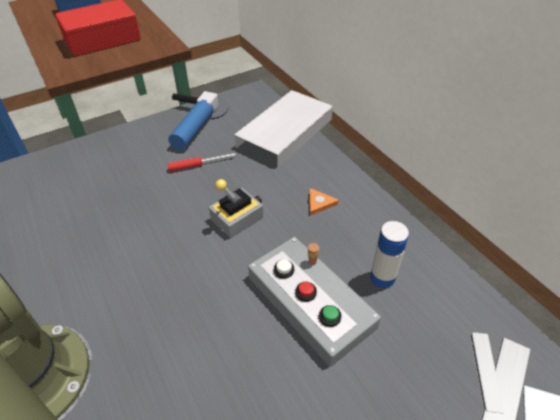

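The top view shows the ball at (244,256), the white, red and green buttons at (336,245), (365,242) and (394,240), and the nozzle at (343,218). The side view agrees, with the ball at (221,185) and green at (330,315). Next I refine these positions by colour.

```bash
cat > m.py <<'E'
from h import *
from scipy.optimize import least_squares
def blob(d,u,v,lo,hi,r=14,smin=120):
    h=cv2.cvtColor(d['pixels'],cv2.COLOR_RGB2HSV);m=cv2.inRange(h,(lo,smin,50),(hi,255,255))
    w=np.zeros_like(m);cv2.circle(w,(u,v),r,255,-1);M=cv2.moments(m&w,True)
    return M['m10']/M['m00'],M['m01']/M['m00'],M['m00']
def tri(ds,ps):
    f=lambda x:np.concatenate([proj(d,x)-p[:2] for d,p in zip(ds,ps)])
    r=least_squares(f,[.5,0,.1]);return r.x,np.abs(r.fun).max()
E
python3 - <<'E'
from m import *
t=dict(np.load('pics/top0.npz'));s=dict(np.load('pics/side0.npz'))
for n,a,b,lo,hi,z,r in [('green',(394,240),(330,315),45,85,.071,12),('red',(365,242),(306,290),0,8,.071,12),('ball',(244,256),(221,185),20,35,.142,7)]:
    p=blob(t,*a,lo,hi,r);q=blob(s,*b,lo,hi,r)
    x,e=tri([t,s],[p,q]);print(n,np.round(p,1),np.round(q,1),'tri',x.round(4),'err',round(e,2),'top',ray(t,p[0],p[1],z).round(4),'side',ray(s,q[0],q[1],z).round(4))
w=ray(t,336,245,.073);print('white',w)
print('nozzle top',ray(t,343,218,.105),'spray',ray(t,384,160,.17))
im=t['pixels'][:,:,::-1]
a=cv2.resize(im[205:285,215:275],None,fx=7,fy=7,interpolation=cv2.INTER_CUBIC)
cv2.imwrite('pics/crop.png',a)
E
```

```text
green [394.  238.5 104. ] [329.1 312.7 150. ] tri [ 0.5628 -0.2196  0.0702] err 1.3 top [ 0.5662 -0.2214  0.071 ] side [ 0.5602 -0.219   0.071 ]
red [364.9 241.6 131. ] [305.8 288.8 189. ] tri [ 0.5543 -0.1458  0.0676] err 0.85 top [ 0.5564 -0.1465  0.071 ] side [ 0.5514 -0.1469  0.071 ]
ball [243.7 256.  121. ] [220.5 184.6  67. ] tri [0.511  0.1598 0.147 ] err 0.57 top [0.5123 0.1597 0.142 ] side [0.5116 0.1654 0.142 ]
white [ 0.54610455 -0.07192035  0.073     ]
nozzle top [ 0.61367062 -0.08567415  0.105     ] spray [ 0.75138418 -0.1762211   0.17      ]
```

View pics/crop.png

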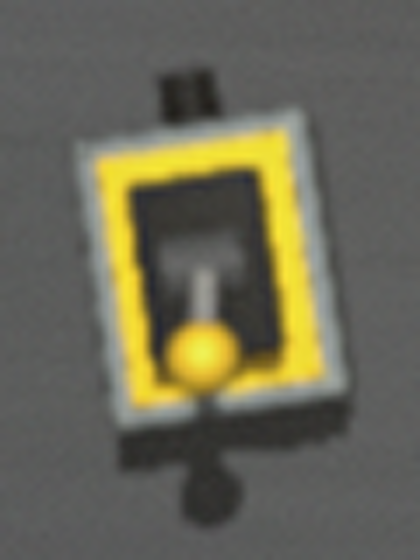

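The crop shows the isolator's top corners at about (80,145), (300,112), (345,385) and (120,420) in crop pixels. The lever leans toward the robot, with the ball at (203,355).

```bash
python3 - <<'E'
from m import *
t=dict(np.load('pics/top0.npz'));s=dict(np.load('pics/side0.npz'))
c=[ray(t,215+u/7,205+v/7,.05)[:2] for u,v in [(80,145),(300,112),(345,385),(120,420)]]
C=np.mean(c,0);ax=(c[0]+c[1]-c[2]-c[3]);lat=(c[0]+c[3]-c[1]-c[2])
print('C',C.round(4),'size',np.linalg.norm(ax)/2,np.linalg.norm(lat)/2,'yaw',np.arctan2(ax[1],ax[0]),np.arctan2(-lat[0],lat[1]))
y=np.arctan2(ax[1],ax[0]);d=np.array([np.cos(y),np.sin(y)]);n=np.array([-d[1],d[0]])
b=np.array([.5115,.161])-C;print('ball rel',b@d,b@n)
from scipy.spatial.transform import Rotation as R
print(R.from_rotvec(ctrl.get_state()['tool_rot']).as_matrix().round(3))
E
```

```text
C [0.5472 0.1643] size 0.10408560889042956 0.08445779079261072 yaw 0.18169786821624134 0.173140724377503
ball rel -0.03575112119067795 0.0031867775562377334
[[ 0.956  0.293 -0.001]
 [ 0.293 -0.956  0.002]
 [-0.    -0.002 -1.   ]]
```

Emit:
{"op": "carry_out", "data": {"steps": [[0,0,0,3,3.5,1,0],[0,0,0,6,7,1.2,0],[0,0,-2,9,10.5,1.2,0],[0,0,-4,12,14,1.2,0],[0,0,-7,15,18,1.2,0],[0,0,-7,18,21.5,1.2,0],[0,0,-7,21,25,1.2,0],[0,0,-7,24,28.5,1.2,0],[0,0,-7,27,32,1.2,0],[0,0,-7,27,32,1.2,0],[0,0,-7,27,32,1.2,0]]}}

```text
time: 1.2
position: [0.4611, -0.3002, 0.2006]
tool_rot: [-3.129, -0.281, 0.001]
ft_force: [-0.5, -0.7, 0.5]
grip_width: 0.084
grip_force: 0.0
```

Emit:
{"op": "carry_out", "data": {"steps": [[0,0,0,0,4,0,0],[0,0,0,0,8.5,0,0],[0,0,0,0,13,0,0],[0,0,0,0,17.5,0,0],[0,0,0,0,22,0,0],[0,0,0,0,26.5,0,0],[0,0,0,0,31,0,0],[0,0,0,0,35.5,0,0],[0,0,0,0,40,0,0],[0,0,0,0.2,44,0,0],[0,0,0,0.4,45,0,0],[0,0,0,0.4,45,0,0]]}}

```text
time: 2.4
position: [0.4649, 0.1487, 0.2009]
tool_rot: [-3.129, -0.277, 0.0]
ft_force: [0.2, -0.2, -1.2]
grip_width: 0.004
grip_force: 0.0
```

Emit:
{"op": "carry_out", "data": {"steps": [[0,0,0,0,0,-2,0],[0,0,0,0,0,-4,0],[0,0,0,0,0,-5.5,0],[0,0,0,0,0,-6.5,0],[0,0,0,0,0,-6.5,0]]}}

```text
time: 2.9
position: [0.4641, 0.146, 0.1346]
tool_rot: [3.129, 0.27, -0.005]
ft_force: [-1.1, -0.5, 0.2]
grip_width: 0.004
grip_force: 0.0
```

```bash
python3 - <<'E'
from h import *
s=ctrl.get_state();print(s['position'],s['ft_force'],s['grip_width'])
t=snap('top','top1');d=snap('side','side1')
a=cv2.resize(t['pixels'][190:300,195:305,::-1],(400,400));b=cv2.resize(d['pixels'][130:240,170:280,::-1],(400,400))
cv2.imwrite('pics/c1.png',np.hstack([a,b]))
E
```

```text
[0.4640742  0.14597624 0.13456231] [-1.14136219 -0.45863744  0.15490582] 0.004336963838149761
```

View pics/c1.png

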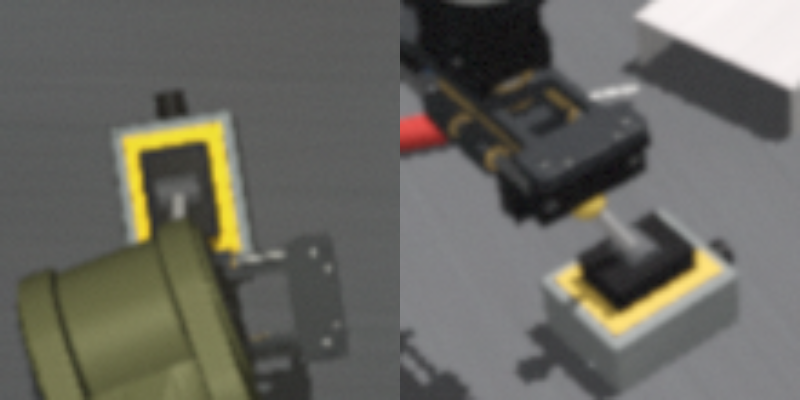

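The fingers stand behind the ball, which is partly hidden at about (590,205) in the right half. I push along the lever's plane.

Emit:
{"op": "carry_out", "data": {"steps": [[0,0,0,0.8,0.5,0,0],[0,0,0,1.6,0.7,0,0],[0,0,0,2.2,0.8,0,0],[0,0,0,2.8,0.9,0,0],[0,0,0,3.4,1.0,0,0],[0,0,0,4.0,1.1,0,0],[0,0,0,4.6,1.2,0,0],[0,0,0,5.2,1.3,0,0],[0,0,0,5.8,1.4,0,0],[0,0,0,6.4,1.5,0,0]]}}

```text
time: 4.0
position: [0.5292, 0.1637, 0.136]
tool_rot: [3.129, 0.275, -0.0]
ft_force: [0.3, 0.5, -0.0]
grip_width: 0.012
grip_force: 0.0
```

Emit:
{"op": "carry_out", "data": {"steps": [[0,0,0,0.5,0.1,0,0],[0,0,0,1.0,0.2,0,0],[0,0,0,1.5,0.3,0,0],[0,0,0,2.0,0.4,0,0],[0,0,0,2.0,0.4,0,0]]}}

```text
time: 4.5
position: [0.5493, 0.1677, 0.1359]
tool_rot: [-3.129, -0.275, -0.0]
ft_force: [-0.2, 0.6, -0.7]
grip_width: 0.007
grip_force: 0.0
```

Emit:
{"op": "carry_out", "data": {"steps": [[0,0,0,0.3,0.1,0,0],[0,0,0,0.6,0.1,0,0],[0,0,0,0.9,0.2,0,0],[0,0,0,0.9,0.2,0,0]]}}

```text
time: 4.9
position: [0.5581, 0.1697, 0.136]
tool_rot: [-3.129, -0.275, -0.0]
ft_force: [1.1, -0.1, -0.1]
grip_width: 0.004
grip_force: 0.0
```

```bash
python3 - <<'E'
from m import *
s=ctrl.get_state();print(s['position'],s['ft_force'],s['grip_width'])
t=snap('top','top2');d=snap('side','side2')
a=cv2.resize(t['pixels'][190:300,195:305,::-1],(400,400));b=cv2.resize(d['pixels'][130:240,170:280,::-1],(400,400))
cv2.imwrite('pics/c2.png',np.hstack([a,b]))
C=np.array([.5472,.1655]);d_=np.array([.984,.178])
for m in(.7,.85,1.):
  p=np.r_[C+d_*.08*np.sin(m-.5),.072+.08*np.cos(m-.5)]
  print(m,(proj(t,p)-[195,190])*400/110,(proj(d,p)-[170,130])*400/110+[400,0])
E
```

```text
[0.55805511 0.1696584  0.13599842] [ 1.1480732  -0.0940017  -0.07381136] 0.0038299682682523453
0.7 [165.30712292 163.99004009] [649.77381323 159.22165858]
0.85 [163.16299277 147.2848883 ] [663.7560054  155.15912532]
1.0 [161.39444483 131.74995322] [676.97929282 153.43544877]
```

View pics/c2.png

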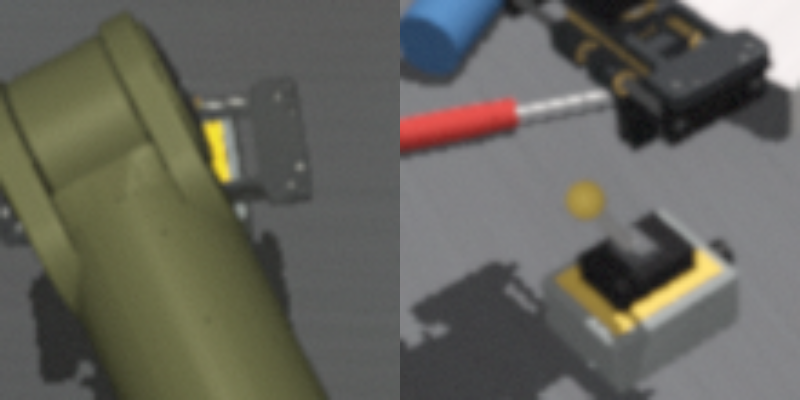

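The lever has not moved: the ball is still at (585,200) in the right half, and the gripper passed it by. I need the full side view to see why.

```bash
python3 - <<'E'
from m import *
t=dict(np.load('pics/top2.npz'));d=dict(np.load('pics/side2.npz'))
p=[.558,.1697,.136]; print('tcp',proj(d,p),proj(t,p),'tcp+7cm',proj(d,[.558,.1697,.206]),proj(t,[.558,.1697,.206]))
q=blob(d,170+50,130+55,20,35,9);print(q)
im=d['pixels'][:,:,::-1].copy();cv2.drawMarker(im,tuple(int(v) for v in proj(d,p)),(255,0,255),0,8)
cv2.imwrite('pics/f2.png',cv2.resize(im[0:270,60:420],(800,600)))
E
```

```text
tcp [237.08336716 178.57611131] [240.36156729 237.32299665] tcp+7cm [234.87954085 156.34332769] [237.71720555 236.03489732]
(220.52173913043478, 184.56521739130434, 69.0)
```

View pics/f2.png

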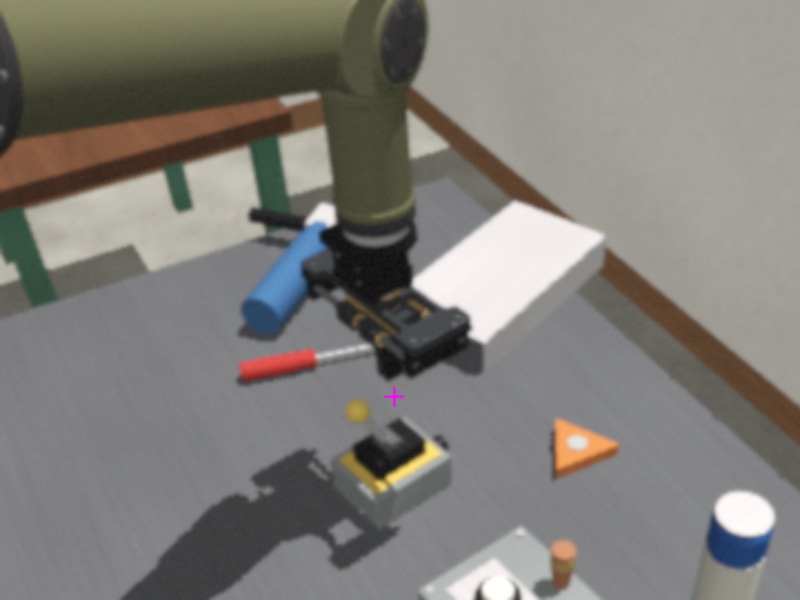

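```bash
python3 - <<'E'
from m import *
t=dict(np.load('pics/top2.npz'));d=dict(np.load('pics/side2.npz'))
# near block top-face corners as seen top: crop (250..310,80..200)
print(tri([t,d],[np.array([195+275*.275,190+138*.275]),np.array([60+432*.45,328*.45])]))
for p in ([.558,.1697,.136],[.558,.075,.206],[.558,.075,.25],[.558,.265,.206]):print(p,proj(d,p),(proj(d,p)-[60,0])/.45,(proj(t,p)-[195,190])/.275)
s=ctrl.get_state();print(s['grip_width'],s['joint_positions'])
w=snap('wrist','w2');print(np.round(w['T_tool_cam'],3).tolist())
cv2.imwrite('pics/w2c.png',np.hstack([cv2.resize(w['pixels'][:,:,::-1],(480,360)),cv2.resize(d['pixels'][90:190,190:290,::-1],(320,360))]))
E
```

```text
(array([0.57254958, 0.09187926, 0.27866718]), np.float64(0.7635547133141927))
[0.558, 0.1697, 0.136] [237.08336716 178.57611131] [393.51859368 396.8358029 ] [164.95115379 172.08362419]
[0.558, 0.075, 0.206] [254.5858842  179.81295342] [432.413076   399.58434093] [303.02397476 170.57538235]
[0.558, 0.075, 0.25] [253.6391775  164.59314146] [430.30928333 365.76253657] [301.9220217  167.46150061]
[0.558, 0.265, 0.206] [217.10730371 135.1771607 ] [349.12734158 300.39369043] [  6.98272024 164.20959519]
0.010307672719182724 [ 0.33046439  0.30249167 -0.795681    1.67127606  0.22513242  1.26297259
 -1.90644828]
[[-0.001, -0.959, -0.284, 0.078], [1.0, -0.001, 0.001, -0.001], [-0.001, -0.284, 0.959, -0.195], [0.0, 0.0, 0.0, 1.0]]
```

View pics/w2c.png

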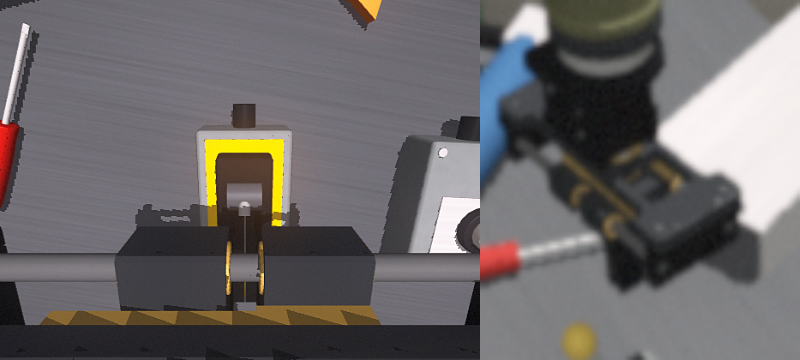

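The wrist view shows the isolator's far edge at (198..293,130) on the scaled image, with the shut finger blocks below it. I'll check the reported pose against it and zoom in on the fingers.

```bash
python3 - <<'E'
from m import *
from scipy.spatial.transform import Rotation as R
w=dict(np.load('pics/w2.npz'));s=ctrl.get_state()
T=np.eye(4);T[:3,:3]=R.from_rotvec(s['tool_rot']).as_matrix();T[:3,3]=s['position']
w['cam_to_world']=T@w['T_tool_cam'];print(w['camera_matrix'].round(1).tolist())
k=560/480
a=ray(w,198*k,130*k,.05);b=ray(w,293*k,130*k,.05);print(a,b,np.linalg.norm(a-b))
C=np.array([.5472,.1643]);d=np.array([.984,.178]);n=np.array([-d[1],d[0]])
print('expect',C+.055*d+.045*n,C+.055*d-.045*n)
print('tcp px',proj(w,s['position'])/k,'ball px',proj(w,[.5115,.1605,.143])/k)
im=w['pixels'][200:400,120:450,::-1]
cv2.imwrite('pics/w2z.png',cv2.resize(im,(792,480)))
E
```

```text
[[360.1, 0.0, 285.3], [0.0, 360.1, 211.5], [0.0, 0.0, 1.0]]
[0.59259295 0.21901148 0.05      ] [0.6075315  0.13433203 0.05      ] 0.08598703806376089
expect [0.59331 0.21837] [0.60933 0.12981]
tcp px [245.32540691 209.72694075] ball px [246.68462535 276.13985086]
```

View pics/w2z.png

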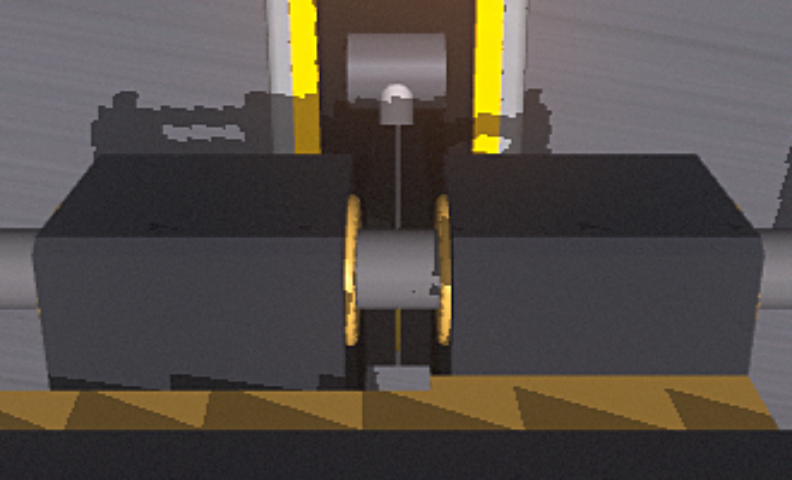

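The fingertips sit about 30 mm higher than the nominal TCP. In the wrist view the tip edge is at zoomed row 125, where row 71 was expected, and the side view agrees. So they passed over the ball. I go back and repeat the push 30 mm lower, which still clears the block.

Emit:
{"op": "carry_out", "data": {"steps": [[0,0,0,0,0,2,0],[0,0,0,-1,0,3,0],[0,0,0,-3,-0.5,3,0],[0,0,0,-5,-1,3,0],[0,0,0,-7,-1.5,3,0],[0,0,0,-9.4,-2,3,0],[0,0,0,-9.6,-2,1,0],[0,0,0,-9.6,-2,-1,0],[0,0,0,-9.6,-2,-2,0],[0,0,0,-9.6,-2,-3,0],[0,0,0,-9.6,-2,-3,0]]}}

```text
time: 6.15
position: [0.461, 0.1495, 0.105]
tool_rot: [-3.129, -0.276, 0.003]
ft_force: [-0.2, -0.3, -0.2]
grip_width: 0.005
grip_force: 0.0
```

Emit:
{"op": "carry_out", "data": {"steps": [[0,0,0,0.7,0.1,0,0],[0,0,0,1.4,0.2,0,0],[0,0,0,2.0,0.3,0,0],[0,0,0,2.5,0.4,0,0],[0,0,0,3.0,0.5,0,0],[0,0,0,3.5,0.6,0,0],[0,0,0,4.0,0.7,0,0],[0,0,0,4.0,0.7,0,0]]}}

```text
time: 6.95
position: [0.5024, 0.1569, 0.106]
tool_rot: [-3.129, -0.276, -0.001]
ft_force: [-0.1, 0.3, -0.5]
grip_width: 0.001
grip_force: 0.0
```

```bash
python3 - <<'E'
from m import *
s=ctrl.get_state();print(s['position'],s['ft_force'])
d=snap('side','side3');print('ball yellow @old',blob(d,220,185,20,35,9)[2] if True else 0)
C=np.array([.5472,.1655]);e=np.array([.984,.178])
for m in(0,.3,.6,.8,.9,1.):print(m,proj(d,np.r_[C+e*.08*np.sin(m-.5),.072+.08*np.cos(m-.5)]).round(1))
im=d['pixels'][110:230,160:320,::-1];cv2.imwrite('pics/s3.png',cv2.resize(im,(800,600)))
E
```

```text
[0.50242222 0.15689307 0.10595235] [-0.06658375  0.29772346 -0.48722604]Traceback (most recent call last):
  File "<stdin>", line 3, in <module>
  File "m.py", line 6, in blob
    return M['m10']/M['m00'],M['m01']/M['m00'],M['m00']
           ~~~~~~~~^~~~~~~~~
ZeroDivisionError: float division by zero
```

```bash
cat > yb.py <<'E'
from m import *
def yb(f):
    s=ctrl.get_state();print(s['time'],s['position'].round(4),s['ft_force'].round(2))
    d=snap('side',f);h=cv2.cvtColor(d['pixels'],cv2.COLOR_RGB2HSV);m=cv2.inRange(h,(18,90,60),(36,255,255));m[:,:190]=0;m[:,290:]=0;m[:140]=0;m[250:]=0
    n,_,st,c=cv2.connectedComponentsWithStats(m)
    for i in range(1,n):
        if st[i,4]>5:print('blob',st[i].tolist(),c[i].round(1))
    C=np.array([.5472,.1655]);e=np.array([.984,.178])
    for a in(0,.3,.6,.8,.9,1.):print(a,proj(d,np.r_[C+e*.08*np.sin(a-.5),.072+.08*np.cos(a-.5)]).round(1))
E
python3 -c "
from yb import *
yb('s4')"
```

```text
7.0 [0.5022 0.1568 0.1059] [-0.49 -0.29 -1.3 ]
blob [198, 156, 10, 13, 43] [202. 162.]
blob [226, 157, 8, 8, 27] [229.2 160.2]
blob [210, 166, 9, 7, 10] [213.7 168.8]
blob [209, 172, 7, 7, 21] [211.2 174.3]
blob [213, 199, 45, 23, 310] [234.5 210.2]
0 [220.9 186.6]
0.3 [228.1 179.7]
0.6 [236.1 174.9]
0.8 [241.3 173. ]
0.9 [243.8 172.4]
1.0 [246.2 172.2]
```

```bash
python3 -c "
import cv2
im=cv2.imread('pics/s4.png')[110:230,160:320];cv2.imwrite('pics/s4c.png',cv2.resize(im,(800,600)))"
```

```text
(no output)
```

View pics/s4c.png

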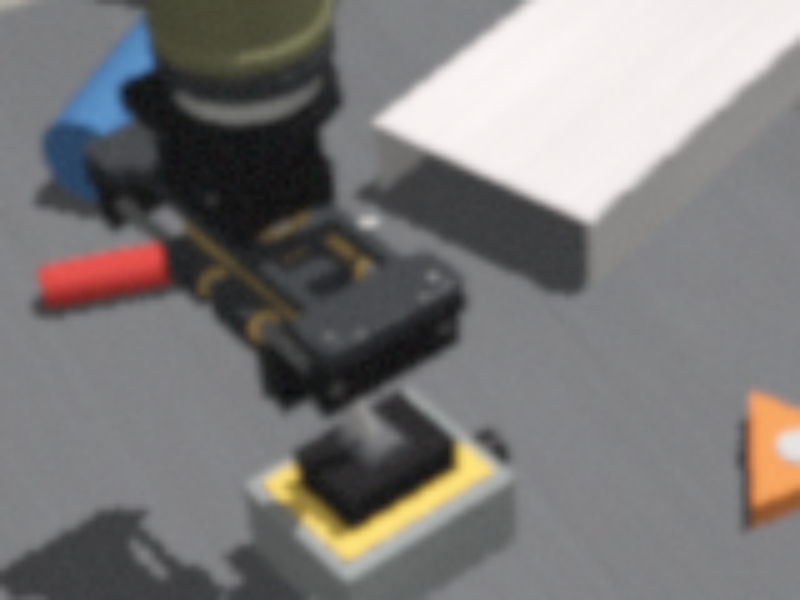

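The gripper hides the ball, but the lever stub at (362,420) now leans differently, so it is moving. I continue the push.

Emit:
{"op": "carry_out", "data": {"steps": [[0,0,0,0.5,0.1,0,0],[0,0,0,1.0,0.2,0,0],[0,0,0,1.5,0.3,0,0],[0,0,0,2.0,0.4,0,0],[0,0,0,2.5,0.5,0,0],[0,0,0,3.0,0.6,0,0],[0,0,0,3.5,0.7,0,0],[0,0,0,4.0,0.8,0,0],[0,0,0,4.4,0.9,0,0],[0,0,0,4.4,0.9,0,0]]}}

```text
time: 8.05
position: [0.5462, 0.1658, 0.1058]
tool_rot: [-3.129, -0.275, -0.0]
ft_force: [-0.4, 0.6, -0.1]
grip_width: 0.005
grip_force: 0.0
```

```bash
python3 - <<'E'
from yb import *
from scipy.spatial.transform import Rotation as R
yb('s5')
s=ctrl.get_state();w=snap('wrist','w5')
T=np.eye(4);T[:3,:3]=R.from_rotvec(s['tool_rot']).as_matrix();T[:3,3]=s['position'];w['cam_to_world']=T@w['T_tool_cam']
h=cv2.cvtColor(w['pixels'],cv2.COLOR_RGB2HSV);m=cv2.inRange(h,(18,90,60),(36,255,255))
n,_,st,c=cv2.connectedComponentsWithStats(m)
for i in range(1,n):
    if st[i,4]>30:print('w blob',st[i].tolist(),c[i].round(1))
C=np.array([.5472,.1655]);e=np.array([.984,.178])
for a in(.3,.5,.7,.8,.9,1.):print(a,proj(w,np.r_[C+e*.08*np.sin(a-.5),.072+.08*np.cos(a-.5)]).round(1))
E
```

```text
8.05 [0.5462 0.1658 0.1058] [-0.42  0.64 -0.14]
blob [233, 143, 4, 5, 10] [234.8 145.2]
blob [214, 147, 9, 13, 43] [217.9 152.6]
blob [241, 148, 8, 8, 26] [244.5 150.8]
blob [224, 154, 11, 15, 38] [228.6 161.6]
blob [213, 199, 45, 23, 312] [234.5 210.3]
0 [220.9 186.6]
0.3 [228.1 179.7]
0.6 [236.1 174.9]
0.8 [241.3 173. ]
0.9 [243.8 172.4]
1.0 [246.2 172.2]
w blob [230, 151, 105, 114, 4308] [283.1 191. ]
w blob [250, 201, 60, 60, 2660] [280.2 230. ]
w blob [263, 281, 8, 63, 284] [266.1 311.8]
w blob [301, 281, 7, 63, 295] [304.6 312.7]
w blob [46, 356, 398, 23, 6538] [264. 369.]
0.3 [287.7 308.7]
0.5 [287.6 279.9]
0.7 [287.5 246.3]
0.8 [287.4 228.5]
0.9 [287.4 210.7]
1.0 [287.3 193.3]
```

The wrist camera now sees the ball at (280,230), which puts the lever at about 0.79 rad. I go on in small steps.

Emit:
{"op": "carry_out", "data": {"steps": [[0,0,0,0.3,0.1,0,0],[0,0,0,0.6,0.1,0,0],[0,0,0,0.9,0.2,0,0],[0,0,0,0.9,0.2,0,0]]}}

```text
time: 8.55
position: [0.5551, 0.1677, 0.1059]
tool_rot: [-3.129, -0.275, -0.0]
ft_force: [-0.3, -0.6, 0.2]
grip_width: 0.004
grip_force: 0.1
```

```bash
cat > wb.py <<'E'
from m import *
from scipy.spatial.transform import Rotation as R
def wb(f):
    s=ctrl.get_state();w=snap('wrist',f);print(s['time'],s['position'].round(4),s['ft_force'].round(1))
    T=np.eye(4);T[:3,:3]=R.from_rotvec(s['tool_rot']).as_matrix();T[:3,3]=s['position'];w['cam_to_world']=T@w['T_tool_cam']
    h=cv2.cvtColor(w['pixels'],cv2.COLOR_RGB2HSV);m=cv2.inRange(h,(18,90,60),(36,255,255))
    n,_,st,c=cv2.connectedComponentsWithStats(m)
    for i in range(1,n):
        if st[i,4]>30:print('w blob',st[i].tolist(),c[i].round(1))
    C=np.array([.5472,.1655]);e=np.array([.984,.178])
    for a in(.7,.8,.9,1.):print(a,proj(w,np.r_[C+e*.08*np.sin(a-.5),.072+.08*np.cos(a-.5)]).round(1))
E
python3 -c "
from wb import *
wb('w6')"
```

```text
8.55 [0.5551 0.1677 0.1059] [-0.3 -0.6  0.2]
w blob [447, 0, 9, 8, 40] [451.6   2.3]
w blob [231, 165, 104, 100, 3935] [283.2 199.1]
w blob [253, 201, 57, 59, 2546] [280.8 228.7]
w blob [263, 281, 7, 40, 182] [266.  299.6]
w blob [301, 281, 7, 63, 288] [304.6 312.4]
w blob [264, 322, 6, 22, 97] [265.9 332.8]
w blob [46, 356, 398, 23, 6567] [263.4 369. ]
0.7 [288.1 265.1]
0.8 [288.  247.7]
0.9 [287.9 230.1]
1.0 [287.8 212.8]
```

Now at about 0.91 rad. Small increments to the stop.

Emit:
{"op": "carry_out", "data": {"steps": [[0,0,0,0.1,0,0,0],[0,0,0,0.2,0,0,0],[0,0,0,0.3,0.1,0,0],[0,0,0,0.3,0.1,0,0]]}}

```text
time: 9.0
position: [0.5578, 0.1686, 0.106]
tool_rot: [3.129, 0.276, 0.0]
ft_force: [-0.7, 0.3, 0.3]
grip_width: 0.001
grip_force: 0.3
```

Emit:
{"op": "carry_out", "data": {"steps": [[0,0,0,0.1,0,0,0],[0,0,0,0.2,0,0,0],[0,0,0,0.2,0,0,0]]}}

```text
time: 9.3
position: [0.5598, 0.1687, 0.106]
tool_rot: [-3.129, -0.276, 0.0]
ft_force: [-0.6, -0.1, -0.4]
grip_width: 0.006
grip_force: 0.4
```

```bash
python3 -c "
from wb import *
wb('w7')"
```

```text
9.3 [0.5598 0.1687 0.106 ] [-0.6 -0.1 -0.4]
w blob [440, 0, 18, 15, 144] [449.6   4.7]
w blob [232, 171, 103, 94, 3689] [283.6 203.5]
w blob [254, 200, 56, 58, 2478] [281.3 227.6]
w blob [293, 250, 11, 15, 38] [298.5 256.7]
w blob [263, 281, 8, 63, 288] [266.  311.6]
w blob [301, 281, 7, 63, 288] [304.8 311.4]
w blob [46, 356, 398, 23, 6547] [262.5 369. ]
0.7 [288.5 274.6]
0.8 [288.4 257.4]
0.9 [288.3 239.9]
1.0 [288.3 222.7]
```

Emit:
{"op": "carry_out", "data": {"steps": [[0,0,0,0.1,0,0,0],[0,0,0,0.1,0,0,0]]}}

```text
time: 9.55
position: [0.5608, 0.1687, 0.106]
tool_rot: [-3.129, -0.276, -0.0]
ft_force: [-1.1, 0.5, -1.3]
grip_width: 0.002
grip_force: 0.4
```

Emit:
{"op": "carry_out", "data": {"steps": [[0,0,0,0.1,0,0,0],[0,0,0,0.1,0,0,0]]}}

```text
time: 9.75
position: [0.5612, 0.1687, 0.1059]
tool_rot: [3.129, 0.276, -0.002]
ft_force: [-1.5, 0.2, -0.2]
grip_width: 0.005
grip_force: 1.2
```

Emit:
{"op": "carry_out", "data": {"steps": [[0,0,0,0.1,0,0,0],[0,0,0,0.1,0,0,0]]}}

```text
time: 9.95
position: [0.5614, 0.1687, 0.1057]
tool_rot: [3.129, 0.276, -0.004]
ft_force: [-4.5, 0.1, 0.3]
grip_width: 0.006
grip_force: 2.5
```

Force rises: the lever is at its stop. Back off and up.

Emit:
{"op": "carry_out", "data": {"steps": [[0,0,0,-1,-0.2,0,0],[0,0,0,-2.5,-0.5,0,0],[0,0,0,-4,-0.8,1,0],[0,0,0,-6,-1.1,4,0],[0,0,0,-8,-1.5,8,0],[0,0,0,-9,-3,10.5,0],[0,0,0,-9,-7,10.5,0],[0,0,0,-9,-11,10.5,0],[0,0,0,-9,-15,10.5,0],[0,0,0,-9,-19,10.5,0],[0,0,0,-9,-23,10.5,0]]}}

```text
time: 11.05
position: [0.4729, -0.0637, 0.2117]
tool_rot: [3.127, 0.275, 0.004]
ft_force: [1.5, 0.1, -0.3]
grip_width: 0.006
grip_force: 0.0
```

```bash
python3 - <<'E'
from yb import *
yb('s8')
t=snap('top','t8');h=cv2.cvtColor(t['pixels'],cv2.COLOR_RGB2HSV);m=cv2.inRange(h,(18,90,60),(36,255,255))
n,_,st,c=cv2.connectedComponentsWithStats(m)
for i in range(1,n):
    if st[i,4]>30 and st[i,0]<300:print('top blob',st[i].tolist(),c[i].round(1))
C=np.array([.5472,.1655]);e=np.array([.984,.178])
for a in(0,.8,.9,1.):print(a,proj(t,np.r_[C+e*.08*np.sin(a-.5),.072+.08*np.cos(a-.5)]).round(1))
print(ctrl.get_state()['position'])
E
```

```text
11.05 [ 0.4729 -0.0637  0.2117] [ 1.51  0.08 -0.34]
blob [245, 179, 11, 8, 28] [250.7 183.4]
blob [213, 183, 41, 39, 328] [231.3 206.4]
blob [261, 185, 10, 12, 46] [266.2 189.6]
0 [220.9 186.6]
0.3 [228.1 179.7]
0.6 [236.1 174.9]
0.8 [241.3 173. ]
0.9 [243.8 172.4]
1.0 [246.2 172.2]
top blob [271, 153, 11, 10, 50] [277.4 157.3]
top blob [229, 220, 32, 43, 627] [244.5 241.4]
0 [244.1 257.2]
0.8 [240.1 232. ]
0.9 [239.7 229. ]
1.0 [239.4 226.2]
[ 0.47238088 -0.06884251  0.21109033]
```

Emit:
{"op": "carry_out", "data": {"steps": [[0,0,0,1.5,-4,0,0],[0,0,0,4,-8,0,0],[0,0,0,6.5,-12,0,0],[0,0,0,9,-15.5,0,0],[0,0,0,9,-15.8,0,0],[0,0,0,9,-15.8,-3,0],[0,0,0,9,-15.8,-6,0],[0,0,0,9,-15.8,-9,0],[0,0,0,9,-15.8,-9,0],[0,0,0,9,-15.8,-9,0]]}}

```text
time: 12.15
position: [0.5629, -0.2189, 0.1218]
tool_rot: [3.129, 0.276, 0.001]
ft_force: [0.3, 0.0, 0.4]
grip_width: 0.006
grip_force: 0.0
```

```bash
python3 - <<'E'
from yb import *
yb('s9')
t=snap('top','t9')
d=dict(np.load('pics/s9.npz'))
a=cv2.resize(t['pixels'][190:300,195:305,::-1],(300,300));b=cv2.resize(d['pixels'][150:350,200:400,::-1],(500,500));a=np.vstack([a,np.zeros((200,300,3),np.uint8)])
cv2.imwrite('pics/c9.png',np.hstack([a,b]))
s=ctrl.get_state()['position'];print((proj(d,s)-[200,150])*2.5+[300,0])
E
```

```text
12.15 [ 0.5629 -0.2189  0.1218] [0.26 0.02 0.36]
blob [240, 166, 11, 11, 87] [244.8 171.1]
blob [213, 199, 45, 23, 309] [234.7 210.2]
0 [220.9 186.6]
0.3 [228.1 179.7]
0.6 [236.1 174.9]
0.8 [241.3 173. ]
0.9 [243.8 172.4]
1.0 [246.2 172.2]
[632.16473248 369.17087739]
```

View pics/c9.png

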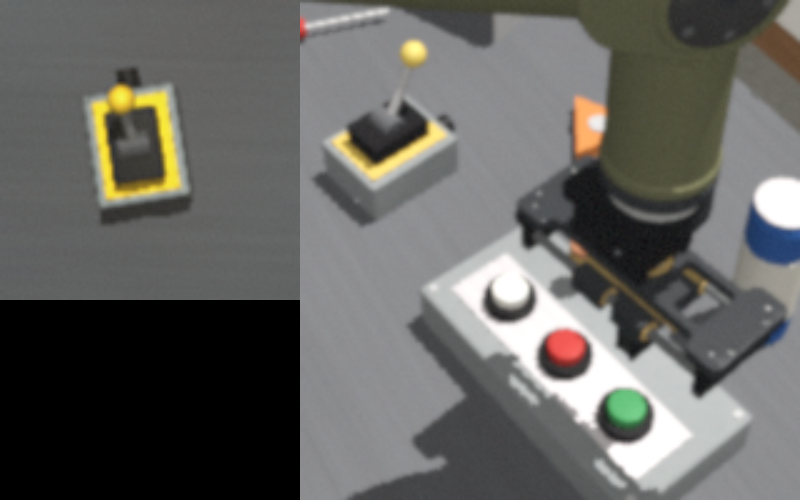

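The lever is over: its ball is at (414,53) in the right part and (120,98) in the top inset. The fingertips at (635,352) are above the green cap at (628,407). I descend.

Emit:
{"op": "carry_out", "data": {"steps": [[0,0,0,0,0,-1.5,0],[0,0,0,0,0,-3,0],[0,0,0,0,0,-4.5,0],[0,0,0,0,0,-5.2,0],[0,0,0,0,0,-5.7,0],[0,0,0,0,0,-6.2,0],[0,0,0,0,0,-6.5,0],[0,0,0,0,0,-6.5,0]]}}

```text
time: 13.05
position: [0.5626, -0.2194, 0.0558]
tool_rot: [-3.129, -0.276, 0.0]
ft_force: [0.1, 0.5, 0.4]
grip_width: 0.005
grip_force: 0.0
```

Emit:
{"op": "carry_out", "data": {"steps": [[0,0,0,0,0,-0.2,0],[0,0,0,0,0,-0.4,0],[0,0,0,0,0,-0.6,0],[0,0,0,0,0,-0.6,0]]}}

```text
time: 13.45
position: [0.5625, -0.2194, 0.0498]
tool_rot: [-3.129, -0.276, 0.001]
ft_force: [-0.4, -0.4, -0.9]
grip_width: 0.006
grip_force: 0.0
```

Emit:
{"op": "carry_out", "data": {"steps": [[0,0,0,0,0,-0.2,0],[0,0,0,0,0,-0.4,0],[0,0,0,0,0,-0.4,0]]}}

```text
time: 13.75
position: [0.5624, -0.2193, 0.0456]
tool_rot: [-3.129, -0.276, 0.001]
ft_force: [0.1, -0.2, -0.6]
grip_width: 0.005
grip_force: 0.0
```

Emit:
{"op": "carry_out", "data": {"steps": [[0,0,0,0,0,-0.1,0],[0,0,0,0,0,-0.3,0],[0,0,0,0,0,-0.3,0]]}}

```text
time: 14.05
position: [0.5625, -0.2193, 0.0427]
tool_rot: [-3.129, -0.276, 0.001]
ft_force: [-0.3, -0.3, -0.4]
grip_width: 0.006
grip_force: 0.0
```

Emit:
{"op": "carry_out", "data": {"steps": [[0,0,0,0,0,-0.1,0],[0,0,0,0,0,-0.2,0],[0,0,0,0,0,-0.2,0]]}}

```text
time: 14.35
position: [0.5626, -0.2194, 0.0408]
tool_rot: [-3.129, -0.276, 0.0]
ft_force: [0.0, 0.3, -0.9]
grip_width: 0.006
grip_force: 0.0
```

Emit:
{"op": "carry_out", "data": {"steps": [[0,0,0,0,0,-0.1,0],[0,0,0,0,0,-0.2,0],[0,0,0,0,0,-0.2,0]]}}

```text
time: 14.65
position: [0.5628, -0.2195, 0.0391]
tool_rot: [3.129, 0.276, 0.0]
ft_force: [-0.4, 0.9, 2.1]
grip_width: 0.005
grip_force: 0.8
```

Emit:
{"op": "carry_out", "data": {"steps": [[0,0,0,0,0,-0.1,0],[0,0,0,0,0,-0.2,0],[0,0,0,0,0,-0.2,0]]}}

```text
time: 14.95
position: [0.5628, -0.2195, 0.0371]
tool_rot: [3.129, 0.276, 0.0]
ft_force: [0.2, 0.4, 1.9]
grip_width: 0.004
grip_force: 1.4
```

Emit:
{"op": "carry_out", "data": {"steps": [[0,0,0,0,0,-0.1,0],[0,0,0,0,0,-0.2,0],[0,0,0,0,0,-0.2,0]]}}

```text
time: 15.25
position: [0.5629, -0.2195, 0.0351]
tool_rot: [3.129, 0.276, 0.0]
ft_force: [-0.1, -0.2, 3.7]
grip_width: 0.006
grip_force: 1.9
```

Contact was near 0.040, so fully in should be about 0.033. I continue gently.

Emit:
{"op": "carry_out", "data": {"steps": [[0,0,0,0,0,-0.1,0],[0,0,0,0,0,-0.2,0],[0,0,0,0,0,-0.2,0]]}}

```text
time: 15.55
position: [0.5628, -0.2195, 0.0331]
tool_rot: [3.129, 0.276, 0.0]
ft_force: [-1.3, 0.1, 4.4]
grip_width: 0.004
grip_force: 2.4
```

Emit:
{"op": "carry_out", "data": {"steps": [[0,0,0,0,0,-0.1,0],[0,0,0,0,0,-0.1,0]]}}

```text
time: 15.75
position: [0.5629, -0.2195, 0.0328]
tool_rot: [3.129, 0.276, 0.0]
ft_force: [-1.9, 0.4, 8.7]
grip_width: 0.009
grip_force: 4.3
```

Force jumps to 8.7 N with no further travel, so the button is fully in. Withdraw.

Emit:
{"op": "carry_out", "data": {"steps": [[0,0,0,0,0,0.5,0],[0,0,0,0,0,1.5,0],[0,0,0,0,0,4,0],[0,0,0,0,0,8,0],[0,0,0,0,0,12,0],[0,0,0,0,0,16,0],[0,0,0,0,0,18,0],[0,0,0,0,0,18,0],[0,0,0,0,0,18,0]]}}

```text
time: 16.65
position: [0.5624, -0.2193, 0.2116]
tool_rot: [-3.129, -0.276, 0.001]
ft_force: [-1.0, 0.3, -1.1]
grip_width: 0.002
grip_force: 0.0
```

```bash
python3 - <<'E'
from yb import *
yb('s10');d=dict(np.load('pics/s10.npz'));d0=dict(np.load('pics/side0.npz'))
try:print('green',np.round(blob(d,329,313,45,85,14),1),np.round(blob(d0,329,313,45,85,14),1))
except ZeroDivisionError:print('green hidden')
print(ctrl.close_job())
E
```

```text
16.65 [ 0.5624 -0.2193  0.2116] [-0.97  0.25 -1.15]
blob [240, 166, 11, 11, 87] [244.8 171.1]
blob [213, 199, 45, 23, 309] [234.7 210.2]
0 [220.9 186.6]
0.3 [228.1 179.7]
0.6 [236.1 174.9]
0.8 [241.3 173. ]
0.9 [243.8 172.4]
1.0 [246.2 172.2]
green [327.3 313.6  80. ] [329.1 312.7 150. ]
the job is handed in; nothing more can be done
None
```

The lever is on at its stop, the green button was then pressed fully in and released, and the job was handed in at about 17 s of the 43 s allowed; no verdict came back. My first pass at the lever went over the ball without touching it, because the fingertips sit about 30 mm above the reported TCP, and the second pass, 30 mm lower, worked; the button's pop-up was not confirmed by eye, since the gripper partly hid the cap in the last picture.

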